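Tip a standing chocolate mould onto its back and square it against the stop

ROBOT

A 7-joint arm with a two-finger parallel gripper is mounted at the origin on the work surface. World frame = base frame: x ahead of the robot, y to its left, z up, the work surface at z = 0. Lengths are in mm, angles in degrees, forces in N, time in s.
With the tool pointing down it reaches from about 425 to 875 mm from the base axis. Payload 8.4 kg.
Tool frame: the origin (TCP) lies between the finger pads; the fingertips stand 25 mm ahead of it and the grasp point (between the pads) lies 6 mm ahead of it; z points along the fingers, y is the line along which they close (so a half turn about z gives the same grasp; the last joint's range is limited). The gripper opens to 85 mm and grips with 20 to 120 N. Pads are 22 mm wide; open, the fingers measure 114 mm over their backs; the gripper's body (76 mm by 85 mm) begins 54 mm behind the grasp point. The pads swing forward as they close: fully open they stand 13 mm farther back than shut.
Start: joints at [-82.747, 19.091, 2.286, 83.961, -0.768, 76.965, -3.352], TCP at [145.53, 633.472, 256.308] pointing down, gripper open.
Joint ranges: [-147.57, 147.57], [-21.85, 119.76], [-74.77, 79.35], [14.55, 137.4], [-85.83, 265.84], [4.83, 119.75], [-152.11, 152.11]. Speed limits (degrees/s): [127.2, 127.2, 159.86, 159.86, 180, 180, 180].

INTERFACE

Orientations are given as a 3x3 rotation matrix whose columns are the frame's x, y, z axes.
In Python, from bench import robot gives the robot as it stands.
- The arm moves only by the shell command python3 -m crank 'ROWS' [FORCE]. ROWS is JSON, a list of rows, each a list of 7 numbers: the turn, a rotation vector about the tool's x, y, z in rad, then the shift along the tool's x, y, z in cm, then the finger opening in cm, from 0 to 8.54. A call has 1 to 8 rows; each row shifts and turns the commanded pose from where the row before left it, along the tool's axes as they then stand; what a row does not reach is not made up. A row lasts 1/8 s, in which the tool goes at most 62.5 mm and 10.7 degrees, less where a joint would pass 70% of its speed; a pose out of reach is approached as far as the arm can. A call with a gripper value outside its range is refused whole. The fingers move at their own pace and stop on an object; FORCE is the grip in N (left out, the last holds). Time passes only in rows, so rows that do not move let the fingers close. It gives the time, the measured TCP pose, the force, the opening and the grip force at its end, in the units of the state.
- robot.get_state(): the state, without advancing time (a new reading comes with each control period).
- robot.get_image(name): name is "side" or "top"; returns (picture, depth): 420x560x3 uint8, blue, green, red; 420x560 float32, mm along the optical axis (not along the pixel's ray), 0 where there is no reading.
- robot.camera_info(name): a dict with "intrinsics" (3x3 intrinsics, pixels), "R" (3x3) and "t" (3): a world point X has camera coordinates R X + t. Camera axes: x right, y down, z forward; pixel columns grow to the right and rows downward; lengths in mm; the calibration is good to about 2 mm. A picture is of the moment at which its call begins. camera_info takes no time and is no camera call.
- robot.job_done(): hands the job in; it is judged then, once.
The state is a dict: "clock": time; "joints": joint angles; "joint_velocities": joint speeds; "joint_torque": joint torques, N m; "position": TCP position; "tcp_rot": TCP orientation; "ft_force": force on the tool from outside, world axes, zero at the start; "torque": the same for the moment, N m; "finger_gap": finger opening in mm; "grip_force": force on a finger pad.
Only numpy, scipy, OpenCV 4.12 (cv2) and the standard library are available. Lean on these libraries where they do the work, as an engineer would, in place of code of your own. Each camera call takes 0.05 s, during which the arm holds its last target. There are 200 camera calls.

TASK

The chocolate mould is standing on its long edge on the white filling board. Using only the fingertips, push it over onto its back so that its six hollows face up, then push it along the board until its long edge sits flush against the metal stop bar along its whole length, and move clear. Never pick the mould up, keep all of it on the board, and leave the other things where they stand.

Things in the scene. Friction and masses are not known exactly. Their poses are not given: they have to be found in the camera images.
- mould: Rigid red-brown mould, 0.3-0.6 kg: slab 110 (own x) by 220 (y) by 28 mm (z), six round hollows 42 mm wide, 18 mm deep, opening to own +z. Origin: centre of the plain back face. It starts on its long edge, own x up, 110 mm high, back towards the stop bar within 0.2 rad. Pushed near the top of the hollow side and leaned 14 degrees, it topples onto its back, 15-65 mm short of the bar.
- mould_lead_left (a point): Point on the back face of the mould at own (55, 105, 0) mm: near the left end of the long edge that is on top at the start and that must end against the stop bar.
- mould_lead_right (a point): The same near the other end, own (55, -105, 0) mm.
- mould_foot (a point): Point on the back face of the mould at own (-55, 0, 0) mm: middle of the long edge it stands on at the start.
- board: White plastic board fixed to the bench: 260 mm (own x) by 320 mm (own y), 10 mm thick. Origin: centre of its underside, on the bench; own z up, own x from the robot's side towards the stop bar. No bystander stands on it.
- stop_face (a point): Stop bar: aluminium, fixed on the board along the board's own y, 300 mm long, 22 mm wide, 20 mm high (top 30 mm above the bench). This point: middle of the foot of its face towards the mould, at the board's own (100, 0, 10) mm.
- tub: Bystander: loose white plastic tub with lid, 90 mm across, 110 mm high. Origin: centre of its underside.
- spray: Bystander: loose aluminium spray can, 52 mm across, 170 mm high. Origin: centre of its underside.
- cutter: Bystander: loose steel ring cutter, 80 mm across, 50 mm high. Origin: centre of its underside.
- figure: Bystander: small dark brown chocolate figure, 56 mm across, 78 mm high. Origin: centre of its underside.

How it is judged (in metres and radians):
On the way:
1. the mould lies on its back on the board, hollows up (angle between mould's own z axis and vertical below 0.06 rad and z of mould in the frame of board between 0.005 and 0.015 m), for 0.2 s.
At the end, for the whole second after the job is handed in: The mould lies flat on its back on the board (within 0.06 rad, hollows up), at rest, both ends of its leading long edge within 5 mm of the stop bar's face, its centre within 55 mm of the board's middle line sideways so that it does not overhang the board (all of step 1 and x of mould_lead_left in the frame of board between 0.095 and 0.104 m and x of mould_lead_right in the frame of board between 0.095 and 0.104 m and y of mould in the frame of board between -0.055 and 0.055 m and linear speed of mould below 0.01 m/s); the robot touches nothing.
It fails at once if the mould was lifted off the board (z of mould_foot in the frame of board above 0.05 m or (angle between mould's own z axis and vertical below 1.6 rad and z of mould_foot in the frame of board above 0.028 m) or (angle between mould's own z axis and vertical below 0.3 rad and z of mould in the frame of board above 0.035 m)).
It fails at once if the tub was moved or knocked over (distance of tub from where it was at the start of the episode above 0.02 m or angle between tub's own z axis and vertical above 0.3 rad).
It fails at once if the spray can was moved or knocked over (distance of spray from where it was at the start of the episode above 0.02 m or angle between spray's own z axis and vertical above 0.3 rad).
It fails at once if the ring cutter was moved or knocked over (distance of cutter from where it was at the start of the episode above 0.02 m or angle between cutter's own z axis and vertical above 0.3 rad).
It fails at once if the chocolate figure was moved or knocked over (distance of figure from where it was at the start of the episode above 0.02 m or angle between figure's own z axis and vertical above 0.3 rad).
It also fails if it takes over 67 s, if anything falls off the work surface, if the arm or the gripper's body presses on something with over 40 N, if the wrist force passes 120 N, or if a joint passes its speed limit or range.

## Working session

There is one attempt and no reset: what is moved stays moved. The work goes in short steps, Python scripts to look and compute and a shell command to move; the robot and the scene stay as the last step left them, time stands still between calls to the robot, and variables do not carry over. Pictures are saved under pics/ and viewed, at most 10 in all, crops included, and the job is handed in when it is done.

```bash
ls; mkdir -p pics; cat > h.py <<'E'
import numpy as np,cv2,json
from bench import robot
def grab(n,save=None):
    im,d=robot.get_image(n); ci=robot.camera_info(n)
    if save: cv2.imwrite('pics/'+save,im)
    K=np.array(ci['intrinsics']);R=np.array(ci['R']);t=np.array(ci['t'])
    v,u=np.mgrid[:420,:560]
    c=np.stack([(u-K[0,2])/K[0,0]*d,(v-K[1,2])/K[1,1]*d,d],-1)
    P=(c-t)@R; P[d==0]=np.nan
    return im,P
E
python3 - <<'E'
from h import *
for n in('top','side'):
    im,P=grab(n,n+'1.png'); np.save(n+'1.npy',P); ci=robot.camera_info(n); R=np.array(ci['R']); print(n,-R.T@np.array(ci['t']),R[2])
s=robot.get_state(); print(s['position'],np.round(s['tcp_rot'],3),s['clock'],s['finger_gap'])
E
```

```text
pics
top [3.98845304e+02 1.04053478e+00 1.08160766e+03] [ 0.21431717 -0.00440528 -0.97675419]
side [517.80261793 825.94249655 542.66306612] [ 0.11038605 -0.87930089 -0.46329781]
[145.44875372 633.14574469 255.53529025] [[-0.975  0.224 -0.   ]
 [ 0.224  0.975 -0.001]
 [-0.    -0.001 -1.   ]] 0.1 85.33655208558615
```

View pics/top1.png

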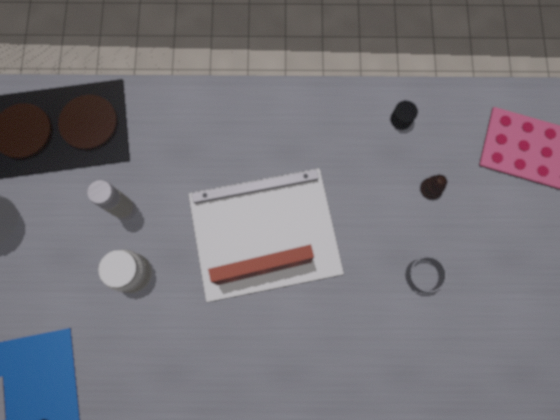

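View pics/side1.png

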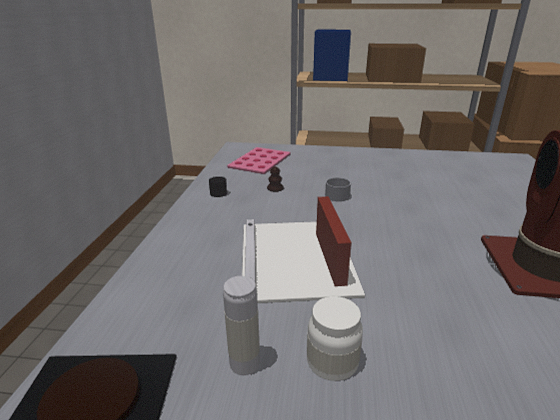

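The top view shows the board with corners near (190,193), (320,170), (342,275) and (207,300), the stop bar along its upper edge, and the mould standing from (212,272) to (312,255). The tub (122,270) and spray can (105,193) are to the left, the figure (433,187) and cutter (426,275) to the right. The side view confirms the mould is upright with the bar to its left.

```bash
python3 - <<'E'
from h import *
P=np.load('top1.npy'); im=cv2.imread('pics/top1.png'); hsv=cv2.cvtColor(im,cv2.COLOR_BGR2HSV)
box=np.zeros((420,560),bool); box[160:310,180:350]=1
red=box&(hsv[...,1]>110)&((hsv[...,0]<15)|(hsv[...,0]>165))
Z=P[...,2]
m=red&(Z>100)
print('mould top z',np.nanpercentile(Z[red],[5,50,95]))
r=cv2.minAreaRect(P[m][:,:2].astype(np.float32)); print('mould top rect',r,m.sum()); mp=cv2.boxPoints(r); print(mp)
w=box&(hsv[...,2]>150)&(Z>4)&(Z<20)&~red
print('board z',np.nanmedian(Z[w]))
b=box&(Z>4)&(Z<150)
rb=cv2.minAreaRect(P[b&(Z<20)][:,:2].astype(np.float32)); print('board',rb,b.sum()); print(cv2.boxPoints(rb))
bar=box&(Z>25)&(Z<36)&~red
q=P[bar][:,:2]; q=q[q[:,0]>np.median(q[:,0])-60]; rr=cv2.minAreaRect(q.astype(np.float32)); print('bar',rr,len(q)); print(cv2.boxPoints(rr))
for n,(u,v) in dict(tub=(119,262),spray=(101,190),cutter=(415,262),fig=(440,180)).items(): print(n,P[v,u].round())
# per corner pixel of board
for (u,v) in [(193,195),(318,172),(339,274),(209,297)]: print((u,v),P[v,u].round())
E
```

```text
mould top z [114.9849078  118.58259249 121.46385544]
mould top rect ((505.85498046875, 39.678001403808594), (25.072080612182617, 212.29734802246094), 13.719815254211426) 1255
[[468.50092 139.82472]
 [518.85236 -66.41518]
 [543.20905 -60.46872]
 [492.8576  145.77118]]
board z 8.6183582462521
board ((591.6792602539062, 38.39219665527344), (350.8099060058594, 394.4559020996094), 1.1711429357528687) 14842
[[ 412.27985  231.99387]
 [ 420.3421  -162.37964]
 [ 771.0787  -155.20947]
 [ 763.0164   239.16403]]
bar ((697.711669921875, 60.59844207763672), (23.322704315185547, 299.5971374511719), 11.311223983764648) 1140
[[656.8956  205.20013]
 [715.6581  -88.57771]
 [738.5277  -84.00325]
 [679.76526 209.7746 ]]
tub [509. 337. 108.]
spray [648. 364. 169.]
cutter [ 518. -300.   48.]
fig [ 699. -358.   79.]
(193, 195) [674. 204.  31.]
(318, 172) [737. -90.  13.]
(339, 274) [ 494. -135.    9.]
(209, 297) [441. 161.   7.]
```

```bash
python3 -m crank '[[0,0,0,-3.7,-4.32,0,5.5],[0,0,0,-3.7,-4.32,0,5.5],[0,0,0,-3.7,-4.32,0,5.5],[0,0,0,-3.7,-4.32,0,5.5],[0,0,0,-3.7,-4.32,0,5.5],[0,0,0,-3.7,-4.32,0,5.5],[0,0,0,-3.7,-4.32,0,5.5],[0,0,0,-3.7,-4.32,0,5.5]]'; python3 -m crank '[[0,0,0,-3.7,-4.32,0,5.5],[0,0,0,-3.7,-4.32,0,5.5],[0,0,0,-3.7,-4.32,0,5.5],[0,0,0,-3.7,-4.32,0,5.5],[0,0,-0.155,0,0,0,5.5],[0,0,-0.155,0,0,0,5.5],[0,0,-0.155,0,0,0,5.5],[0,0,0,0,0,0,5.5]]'
```

```text
clock: 1.1
position: [357.1, 228.5, 256.2]
tcp_rot: [[-0.975, 0.224, -0.0], [0.224, 0.975, 0.0], [0.0, 0.0, -1.0]]
ft_force: [1.4, 0.1, -0.6]
finger_gap: 55.0
grip_force: 0.0
clock: 2.1
position: [462.0, 28.8, 256.1]
tcp_rot: [[-0.972, -0.236, -0.0], [-0.236, 0.972, -0.0], [0.0, 0.0, -1.0]]
ft_force: [1.1, 0.2, -0.3]
finger_gap: 54.8
grip_force: 0.0
```

```bash
python3 -m crank '[[0,0,0,0,0,4.6,5.5],[0,0,0,0,0,4.6,5.5],[0,0,0,0,0,4.6,5.5],[0,0,0,0,0,0,5.5],[0,0,0,-0.5,0,0,5.5],[0,0,0,-0.5,0,0,5.5],[0,0,0,0,0,0,5.5]]'; python3 - <<'E'
from h import *
grab('side','side2.png')
im=cv2.imread('pics/side2.png')[150:330,220:440]; cv2.imwrite('pics/side2c.png',cv2.resize(im,None,fx=3,fy=3))
E
```

```text
clock: 2.98
position: [473.2, 31.6, 119.6]
tcp_rot: [[-0.972, -0.237, 0.002], [-0.237, 0.972, 0.001], [-0.002, 0.0, -1.0]]
ft_force: [0.5, -0.3, -0.5]
finger_gap: 55.1
grip_force: 0.0
```

View pics/side2c.png

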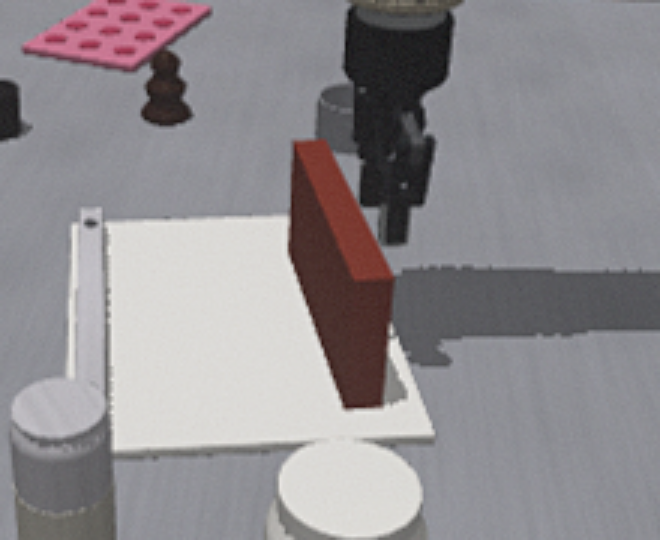

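The crop shows the fingertips at about (392,235), just behind the standing mould and below its top edge. I'll push slowly.

```bash
python3 -m crank '[[0,0,0,-0.4,0,0,5.5],[0,0,0,-0.4,0,0,5.5],[0,0,0,-0.4,0,0,5.5],[0,0,0,-0.4,0,0,5.5]]'; python3 -m crank '[[0,0,0,-0.3,0,0,5.5],[0,0,0,-0.3,0,0,5.5],[0,0,0,-0.3,0,0,5.5],[0,0,0,-0.3,0,0,5.5],[0,0,0,-0.2,0,0,5.5],[0,0,0,0,0,0,5.5]]';  python3 - <<'E'
from h import *
im,P=grab('side','side3.png')
cv2.imwrite('pics/side3c.png',cv2.resize(im[150:330,220:440],None,fx=3,fy=3))
E
```

```text
clock: 3.52
position: [487.6, 35.0, 118.3]
tcp_rot: [[-0.972, -0.237, -0.0], [-0.237, 0.972, -0.0], [0.0, -0.0, -1.0]]
ft_force: [-1.1, -0.1, -0.1]
finger_gap: 54.7
grip_force: 0.3
clock: 4.28
position: [501.2, 38.3, 118.3]
tcp_rot: [[-0.972, -0.237, 0.0], [-0.237, 0.972, -0.0], [0.0, -0.0, -1.0]]
ft_force: [-0.1, -1.6, 0.2]
finger_gap: 54.8
grip_force: 0.0
```

View pics/side3c.png

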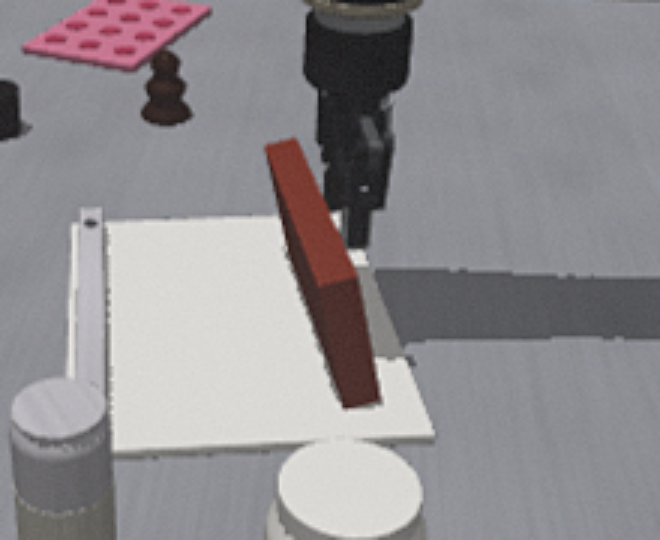

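The mould is leaning about 12–14°, with its bottom edge still in place near (345,405). It should topple after a bit more pushing.

```bash
python3 -m crank '[[0,0,0,-0.3,0,0,5.5],[0,0,0,-0.3,0,0,5.5],[0,0,0,-0.3,0,0,5.5],[0,0,0,-0.2,0,0,5.5],[0,0,0,0,0,0,5.5],[0,0,0,0,0,0,5.5],[0,0,0,0,0,0,5.5]]';  python3 - <<'E'
from h import *
im,P=grab('side','side4.png')
cv2.imwrite('pics/side4c.png',cv2.resize(im[150:330,220:440],None,fx=3,fy=3))
E
```

```text
clock: 5.2
position: [511.7, 40.9, 118.3]
tcp_rot: [[-0.972, -0.237, -0.0], [-0.237, 0.972, 0.0], [0.0, 0.0, -1.0]]
ft_force: [0.6, -0.6, -0.7]
finger_gap: 54.7
grip_force: 0.0
```

View pics/side4c.png

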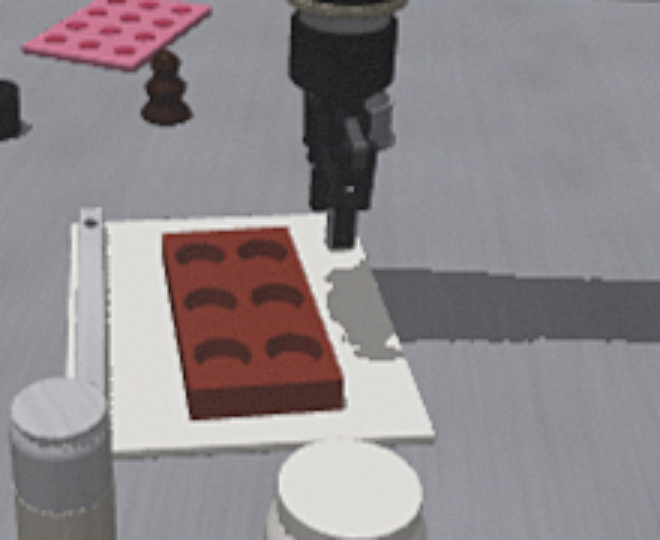

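It lies flat with its hollows up. I'll back off behind it and measure its pose from the top.

```bash
python3 -m crank '[[0,0,0,2,0,0,8.5],[0,0,0,2,0,0,8.5],[0,0,0,0,0,0,8.5],[0,0,0,0,0,0,8.5]]'; cat > m.py <<'E'
from h import *
n=np.array([.9806,.196]);y=np.array([-.196,.9806]);o=np.array([589,38.8])
im,P=grab('top','top_m.png'); hsv=cv2.cvtColor(im,cv2.COLOR_BGR2HSV); Z=P[...,2]
box=np.zeros((420,560),bool); box[160:310,180:350]=1
red=(box&(hsv[...,1]>110)&((hsv[...,0]<15)|(hsv[...,0]>165))&(Z>28)&(Z<50))
red=cv2.morphologyEx(red.astype(np.uint8),cv2.MORPH_OPEN,np.ones((3,3)))>0
q=P[red][:,:2]-o; B=np.c_[q@n,q@y]
r=cv2.minAreaRect(B.astype(np.float32)); print('rect in board',r); print(cv2.boxPoints(r).round(1))
bar=box&(Z>25)&(Z<36)&(hsv[...,1]<100); q=P[bar][:,:2]-o; q=np.c_[q@n,q@y]; q=q[q[:,0]>90]
for a in(-100,0,100):
    s=abs(B[:,1]-np.median(B[:,1])-a*.9)<8; t=abs(q[:,1]-a)<15
    print('front edge',np.percentile(B[s,0],[1,99]).round(1),'bar',np.percentile(q[t,0],[2,98]).round(1))
s=robot.get_state(); p=np.array(s['position']); print('tcp board',(p[:2]-o)@n,(p[:2]-o)@y,p[2], s['ft_force'])
E
python3 m.py
```

```text
clock: 5.75
position: [473.6, 31.8, 118.6]
tcp_rot: [[-0.971, -0.237, 0.001], [-0.237, 0.971, 0.0], [-0.001, 0.0, -1.0]]
ft_force: [0.3, 1.6, 0.8]
finger_gap: 84.8
grip_force: 0.0
rect in board ((-10.021255493164062, 20.13520050048828), (105.7890396118164, 212.63491821289062), 1.9256999492645264)
[[-66.5 124.6]
 [-59.3 -87.9]
 [ 46.4 -84.3]
 [ 39.3 128.2]]Traceback (most recent call last):
  File "m.py", line 12, in <module>
    print('front edge',np.percentile(B[s,0],[1,99]).round(1),'bar',np.percentile(q[t,0],[2,98]).round(1))
                       ~~~~~~~~~~~~~^^^^^^^^^^^^^^^
    return _quantile_unchecked(
        a, q, axis, out, overwrite_input, method, keepdims, weights)
    return _ureduce(a,
                    func=_quantile_ureduce_func,
    ...<5 lines>...
                    overwrite_input=overwrite_input,
                    method=method)
    r = func(a, **kwargs)
    result = _quantile(arr,
                       quantiles=q,
    ...<2 lines>...
                       out=out,
                       weights=wgt)
    slices_having_nans = np.isnan(arr[-1, ...])
                                  ~~~^^^^^^^^^
IndexError: index -1 is out of bounds for axis 0 with size 0
```

```bash
sed -i '/^for a in/,/print(.front/d' m.py; python3 -m crank '[[0,0,0.042,0,0.4,0,8.5],[0,0,0,0,0,3,8.5],[0,0,0,0,0,3,8.5],[0,0,0,0,0,2.05,8.5],[0,0,0,0,0,0,8.5],[0,0,0,-1.5,0,0,8.5],[0,0,0,-1.5,0,0,8.5],[0,0,0,0,0,0,8.5]]'; python3 - <<'E'
from h import *
im,P=grab('side','side5.png')
cv2.imwrite('pics/side5c.png',cv2.resize(im[150:330,220:440],None,fx=3,fy=3))
E
python3 m.py
```

```text
clock: 6.8
position: [503.5, 41.6, 38.6]
tcp_rot: [[-0.981, -0.196, 0.002], [-0.196, 0.981, -0.0], [-0.002, -0.001, -1.0]]
ft_force: [-0.1, -0.8, 0.5]
finger_gap: 84.7
grip_force: 0.0
rect in board ((-10.639984130859375, 20.16138458251953), (106.18043518066406, 212.0514373779297), 2.3155319690704346)
[[-68.  124. ]
 [-59.4 -87.9]
 [ 46.7 -83.6]
 [ 38.1 128.2]]
tcp board -85.26936560806928 19.38449387917167 38.009898350735014 [ 0.90919025  0.24018659 -0.09157802]
```

View pics/side5c.png

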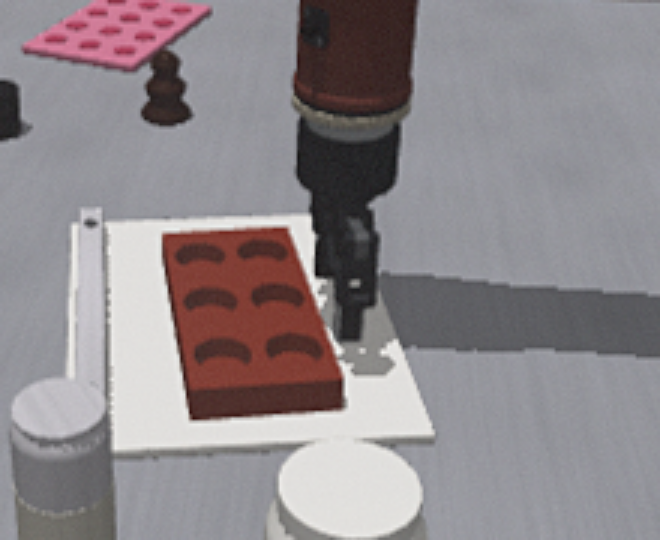

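The open fingers stand just behind the mould's trailing edge (tip near (350,335)), low over the board. Next I push it towards the bar.

```bash
python3 -m crank '[[0,0,0,-0.5,0,0,8.5],[0,0,0,-0.5,0,0,8.5],[0,0,0,-0.5,0,0,8.5],[0,0,0,-0.5,0,0,8.5],[0,0,0,-0.5,0,0,8.5],[0,0,0,-0.5,0,0,8.5]]'; python3 -m crank '[[0,0,0,-0.5,0,0,8.5],[0,0,0,-0.5,0,0,8.5],[0,0,0,-0.5,0,0,8.5],[0,0,0,-0.5,0,0,8.5],[0,0,0,-0.4,0,0,8.5],[0,0,0,-0.2,0,0,8.5],[0,0,0,0,0,0,8.5]]'; python3 m.py
```

```text
clock: 7.65
position: [531.1, 46.9, 37.7]
tcp_rot: [[-0.981, -0.196, 0.0], [-0.196, 0.981, -0.0], [0.0, -0.0, -1.0]]
ft_force: [-2.0, -1.5, -1.1]
finger_gap: 84.9
grip_force: 1.0
clock: 8.52
position: [556.6, 52.2, 37.9]
tcp_rot: [[-0.981, -0.196, 0.001], [-0.196, 0.981, -0.0], [-0.0, -0.0, -1.0]]
ft_force: [-0.9, -0.3, -0.7]
finger_gap: 84.8
grip_force: 0.4
rect in board ((35.60707473754883, 17.69830322265625), (212.25518798828125, 108.1422119140625), 89.90404510498047)
[[-18.6 -88.3]
 [ 89.5 -88.5]
 [ 89.9 123.7]
 [-18.3 123.9]]
tcp board -29.191707056661873 19.482479676110465 37.96420255581097 [-0.66632817  0.68699617 -0.49357721]
```

```bash
for i in 1; do python3 -m crank '[[0,0,0,-0.3,0,0,8.5],[0,0,0,-0.3,0,0,8.5],[0,0,0,0,0,0,8.5]]'; done; python3 -m crank '[[0,0,0,-0.2,0,0,8.5],[0,0,0,0,0,0,8.5]]'; python3 m.py
```

```text
clock: 8.95
position: [562.5, 53.3, 37.9]
tcp_rot: [[-0.981, -0.196, 0.0], [-0.196, 0.981, -0.0], [-0.0, -0.0, -1.0]]
ft_force: [-2.8, -0.6, 1.5]
finger_gap: 85.1
grip_force: 1.2
clock: 9.2
position: [564.1, 53.7, 37.8]
tcp_rot: [[-0.981, -0.196, -0.0], [-0.196, 0.981, -0.0], [0.0, -0.0, -1.0]]
ft_force: [-3.8, -1.0, 3.1]
finger_gap: 85.2
grip_force: 1.7
rect in board ((42.610557556152344, 17.68785858154297), (107.51441192626953, 212.83042907714844), 0.20903082191944122)
[[-11.5 123.9]
 [-10.8 -88.9]
 [ 96.8 -88.5]
 [ 96.  124.3]]
tcp board -21.459849045979606 19.49327048677063 37.83285450467098 [-2.72886208 -0.94770773  1.51657255]
```

```bash
python3 -m crank '[[0,0,0,-0.2,0,0,8.5],[0,0,0,0,0,0,8.5]]';python3 -m crank '[[0,0,0,-0.2,0,0,8.5],[0,0,0,0,0,0,8.5]]'
```

```text
clock: 9.5
position: [564.8, 53.8, 37.6]
tcp_rot: [[-0.981, -0.196, -0.003], [-0.196, 0.981, -0.0], [0.003, 0.0, -1.0]]
ft_force: [-9.7, -1.5, 6.4]
finger_gap: 84.7
grip_force: 4.6
clock: 9.75
position: [565.1, 53.7, 37.2]
tcp_rot: [[-0.981, -0.196, -0.006], [-0.196, 0.981, -0.0], [0.006, 0.001, -1.0]]
ft_force: [-16.8, -5.0, 12.7]
finger_gap: 85.3
grip_force: 8.4
```

The force is climbing while the position holds, so the mould is against the bar. I'll back off, rise and check.

```bash
python3 -m crank '[[0,0,0,0.4,0,0,8.5],[0,0,0,0.8,0,0,8.5],[0,0,0,2,0,0,8.5],[0,0,0,2,0,0,8.5],[0,0,0,0,0,-4,8.5],[0,0,0,3,0,-5,8.5],[0,0,0,0,0,-5,8.5],[0,0,0,0,0,0,8.5]]'; python3 m.py; python3 - <<'E'
from h import *
im=cv2.imread('pics/top_m.png'); a=cv2.resize(im[160:310,180:350],None,fx=4,fy=4)
cv2.imwrite('pics/top6c.png',a)
im,P=grab('side','side6.png')
cv2.imwrite('pics/side6c.png',cv2.resize(im[150:330,220:440],None,fx=3,fy=3))
E
```

```text
clock: 10.75
position: [489.8, 39.0, 181.5]
tcp_rot: [[-0.981, -0.196, 0.007], [-0.196, 0.981, 0.004], [-0.008, 0.003, -1.0]]
ft_force: [-0.0, 0.4, -0.5]
finger_gap: 85.0
grip_force: 0.0
rect in board ((44.274559020996094, 17.70427703857422), (213.0560760498047, 106.97257995605469), 89.76103973388672)
[[ -9.7 -88.6]
 [ 97.3 -89. ]
 [ 98.2 124. ]
 [ -8.8 124.5]]
tcp board -98.3660050980823 19.949699094688018 179.44530713039254 [ 0.11425985 -0.08648675 -0.31540087]
```

View pics/top6c.png

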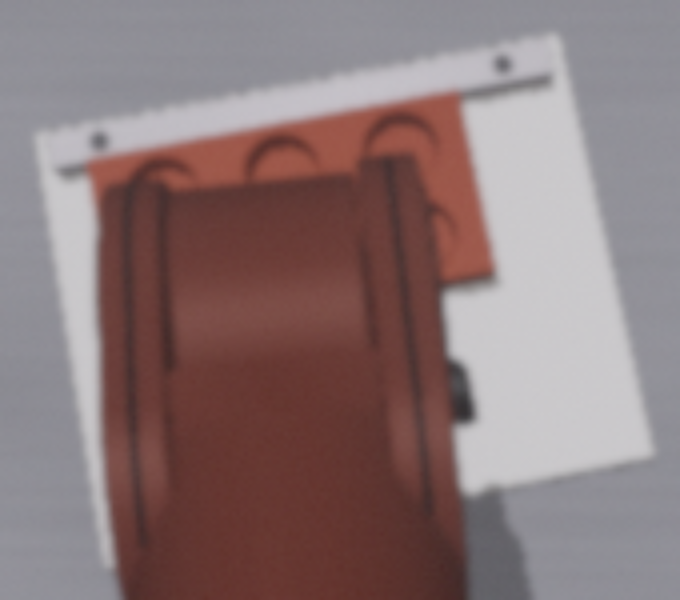

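View pics/side6c.png

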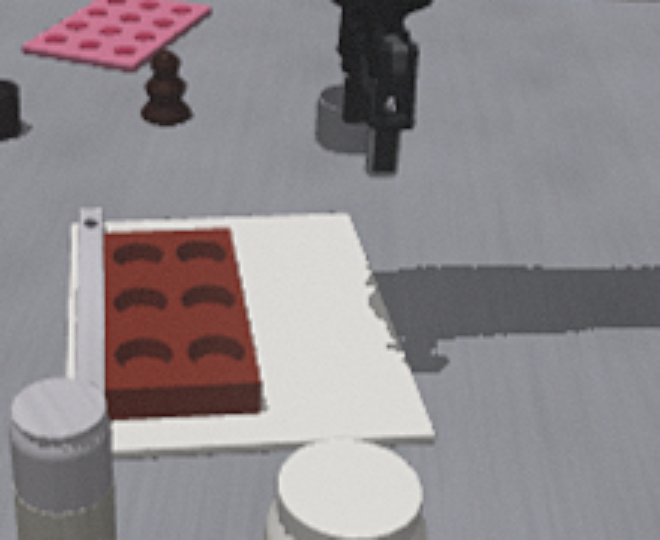

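The mould is flush against the bar along its whole length: the top crop shows no gap from (90,160) to (460,95). It lies flat with its hollows up, about 18 mm off the middle line, and the robot is clear.

```bash
python3 -c "
from bench import robot
print(robot.job_done())"
```

```text
the job is handed in; nothing more can be done
None
```

The job is handed in, with no verdict returned: the mould lies on its back, hollows up and flush against the stop bar about 18 mm off the middle line, and the arm is clear and never went near the other objects.

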